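# Wedge the lens edger's carriage off its stop screws

## Task

The stop screws of the small lens edger have to be reset, so their load must be taken off: first wipe the three lens chips off the front of its base plate with the scraper block (the chips are sharp: keep the fingers off them) and put the scraper down on the worktop again. Then lay the steel wedge flat on the cleared plate and push it, thin end first, straight and along the middle under the front edge of the hinged motor carriage until the carriage has just lifted clear of its stop screws, with a gap of about 3 mm there, touching nothing of the edger with the hand. Finish still gripping the wedge in that position, and do not disturb the spectacles or the lens clock.

Things in the scene. Friction and masses are not known exactly. Their poses are not given: they have to be found in the camera images.
- edger: lens edging unit, fixed: grey base plate 325 x 120 x 12 mm (top 12 mm above the worktop) with a hinged motor carriage. Origin: at worktop level, mid-width, below the carriage's front edge. +x runs along the plate to the hinge (the way the wedge is pushed), +y to its left, z up. In front of the carriage the plate is bare from x = -0.135 to 0, over y = -0.06 to 0.06; chips lie there
- plate_mid (a point): middle of the bare front of the base plate, on its top: x = -0.0675, y = 0, z = 0.012 of the edger. Behind x = 0 the carriage rests on two stop screws (17 mm nuts) at x = 0.014, y = +-0.042; the wedge passes between them. The carriage plate is 112 mm wide, its top at z = 0.038; the lens rest, motor and wheel on it begin 29 mm behind its front edge and rise to z = 0.117
- carriage (a joint): hinged motor carriage, rad: 0 = resting on its stop screws, grows as its front edge rises. Hinge along the edger's y at x = 0.160, z = 0.033: 0.01 rad lifts the front edge 1.6 mm and opens a 1.46 mm gap at the stop screws. About 1 kg; takes some 4 to 7 N to lift at the front edge, held down by its weight only
- nose_edge (a point): dark steel wear pad under the carriage's front edge, mid-width, 50 mm wide, 34 mm deep: here the wedge lifts it. Moves with the carriage. This point: middle of its lower front edge; at rest at x = 0, y = 0, z = 0.024 of the edger, 12 mm above the base plate
- wedge: steel wedge 116 x 36 mm, 0.28 kg, with an upright red grip post 30 (x) x 24 (y) mm, from 22 to 62 mm above its underside. Origin: on the flat underside below the post; z up. Back end at x = -0.020, thin end (4 mm) at x = +0.096; the top slopes 1 in 5 from 22 mm thick at x = 0.006; 15 mm thick at x = 0.041. Starts on the worktop. Pushing it under takes 5 to 12 N; friction holds it under load
- scraper: blue scraper block standing upright on its white lip, 0.14 kg. The straight lip is 105 mm long (x) and 18 mm wide (y); the ribbed grip on top is 66 mm (x) x 24 mm (y), from 26 to 64 mm above the underside. Origin: middle of the underside; z up
- chip1: amber lens chip, 15 mm across, 6.5 mm thick, 10 g, starting on the front of the base plate. Origin: middle of its underside
- chip2: amber lens chip, as chip1
- chip3: amber lens chip, as chip1
- spectacles: bystander: red spectacle frame, 145 x 129 x 37 mm, left of the edger. Origin: middle of its underside
- lens_clock: bystander: round dial gauge lying on its back, 61 x 43 x 13 mm, right of the edger. Origin: middle of its underside
There are look-alikes about, which are no part of the job. Several things look just like the scraper: the one meant starts farthest to the robot's left. There is more than one size of the wedge; the one meant has the size given above.

How it is judged:
On the way, in this order (a step that is already met when the one before it is completed fails the run):
1. all three chips are off the base plate, wiped with the scraper in the gripper (height (world z) of each of chip1, chip2, chip3 below 0.009 m and contact force between the fingers and scraper above 1 N), for 0.1 s.
2. the gripped wedge has begun to lift the carriage off its stop screws (value of joint carriage above 0.004 rad and contact force between wedge and carriage above 0.5 N and contact force between the fingers and wedge above 1 N), for 0.1 s.
At the end, for the whole second after the job is handed in: Carriage still, 0.008 to 0.036 rad up (1.2 to 5.2 mm gap), carried by the gripped wedge, which lies flat on the plate, mid-width within 15 mm, straight within 0.14 rad; hand and arm off the edger; chips off the plate (under 9 mm high); scraper on the worktop (under 20 mm), not on the plate (value of joint carriage between 0.008 and 0.036 rad and contact force between wedge and carriage above 0.5 N and contact force between the fingers and wedge above 1 N and contact force between each of the fingers, the arm and edger below 0.5 N and z of wedge in the frame of edger between 0.009 and 0.016 m and y of wedge in the frame of edger between -0.015 and 0.015 m and angle between the x axis of wedge and the x axis of edger, either way round below 0.14 rad and linear speed of each of wedge, scraper below 0.02 m/s and velocity of joint carriage below 0.05 rad/s and height (world z) of each of chip1, chip2, chip3 below 0.009 m and height (world z) of scraper below 0.02 m and contact force between scraper and edger below 0.3 N); the arm keeps its last pose, push and grip.
It fails at once if the fingers touch a chip (contact force between the fingers and chip1 above 0.3 N or contact force between the fingers and chip2 above 0.3 N or contact force between the fingers and chip3 above 0.3 N).
It fails at once if the fingers or the arm press on the edger (contact force between any of the fingers, the arm and edger above 3 N).
It fails at once if the spectacles or the lens clock are pushed out of place (distance of any of spectacles, lens_clock from where it was at the start of the episode above 0.02 m).
It also fails if it takes over 66 s, if anything falls off the work surface, if the arm or the gripper's body presses on something with over 40 N, if the wrist force passes 120 N, or if a joint passes its speed limit or range.

## Robot

A 6-joint arm with a two-finger parallel gripper is mounted at the origin on a cart in front of the work surface, level with it; the furniture and walls round the work are solid. World frame = base frame: x ahead of the robot, y to its left, z up, the work surface at z = 0. Lengths are in m, angles in rad, forces in N, time in s.
With the tool pointing down it reaches from about 0.275 to 0.825 m from the base axis. Payload 5.2 kg.
Tool frame: the origin (TCP) lies between the finger pads; the fingertips stand 19 mm ahead of it and the grasp point (between the pads) is the TCP (bot.tip_extent is the distance from the TCP to the fingertips, in m); z points along the fingers, y is the direction in which the jaws open and shut (so a half turn about z gives the same grasp; the last joint's range is limited). The gripper opens to 93 mm and grips with 3 to 60 N. Pads are 15 mm wide; open, the fingers measure 128 mm over their backs; the gripper's body (75 mm by 188 mm) begins 65 mm behind the grasp point.
Start: joints at [-1.329, 0.259, 1.535, -0, 1.348, -0.203], TCP at [0.237, -0.496, 0.238] pointing down, gripper open.
Joint ranges: [-3.14, 3.14], [-0.91, 2.08], [0.19, 2.58], [-1.22, 4.36], [0.22, 2.71], [-3.12, 3.12]. Speed limits (rad/s): [2.57, 2.57, 3.14, 3.14, 3.14, 3.14].

## Interface

Orientations are given as a unit quaternion [w, x, y, z].
In Python, from plant import bot gives the robot as it stands. The module is installed in compiled form; this text tells all that it offers.
- The arm moves only by the shell command python3 -m crank 'ROWS' [FORCE]. ROWS is text: rows parted by semicolons, each of 7 numbers parted by spaces: the shift along the tool's x, y, z in mm, then the turn, a rotation vector about the tool's x, y, z in rad, then the closure, from -1 (fully open) to 1 (shut). In form: x y z rx ry rz gripper; .... A call has 1 to 10 rows; each row is the pose to reach, as a shift and turn from the pose commanded when the call began, along the tool's axes at that moment; what a row does not reach only later rows make up. A row lasts 1/8 s, in which the tool goes at most 62.5 mm and 10.7 degrees, less where a joint would pass 70% of its speed; a pose out of reach is approached as far as the arm can. A call with a gripper value outside its range is refused whole. The fingers move at their own pace and stop on an object; FORCE is the grip in N (left out, the last holds). Time passes only in rows, so rows that repeat a pose let the fingers close. It gives the time, the measured TCP pose, the force and the opening at its end, in the units of the state.
- bot.state(): the state, without advancing time (a new reading comes with each control period).
- bot.get_image(name): name is "scene" or "top"; returns a dict with "frame" (400x640x3 uint8, red, green, blue), "fx", "fy", "cx", "cy" (pixels), "cam_to_world" (4x4, takes a point from camera to world coordinates). Camera axes: x right, y down, z forward; pixel columns grow to the right and rows downward; lengths in m; the calibration is good to about 2 mm. A picture is of the moment at which its call begins. There is no depth.
- bot.close_job(): hands the job in, once; it reports no verdict.
The state is a dict: "clock": time; "joint_pos": joint angles; "qvel": joint speeds; "tau": joint torques, N m; "eef_pos": TCP position; "orientation": TCP orientation; "force": force on the tool from outside, world axes, zero at the start; "wrist_torque": the same for the moment, N m; "grip_width": opening from 0.0 (shut) to 1.0 (fully open).
Only numpy, scipy, OpenCV 4.12 (cv2) and the standard library are available. Lean on these libraries where they do the work, as an engineer would, in place of code of your own. Each camera call takes 0.05 s, during which the arm holds its last target. There are 200 camera calls.

## Working session

There is one attempt and no reset: what is moved stays moved. The work goes in short steps, Python scripts to look and compute and a shell command to move; the robot and the scene stay as the last step left them, time stands still between calls to the robot, and variables do not carry over. Pictures are saved under pics/ and viewed, about 8 in all and at most 12, crops included, and the job is handed in when it is done.

```bash
mkdir -p pics; ls
cat > h.py <<'E'
import numpy as np, cv2
from plant import bot
from scipy.spatial.transform import Rotation as R
def grab(n,f):
    d=bot.get_image(n); cv2.imwrite('pics/'+f,d['frame'][:,:,::-1]); np.save('pics/'+f[:-4]+'.npy',d,allow_pickle=True); return d
def ld(f): return np.load('pics/'+f+'.npy',allow_pickle=True).item()
def ray(d,u,v,z):
    T=d['cam_to_world']; r=T[:3,:3]@np.array([(u-d['cx'])/d['fx'],(v-d['cy'])/d['fy'],1]); o=T[:3,3]
    return o+r*(z-o[2])/r[2]
def proj(d,p):
    T=d['cam_to_world']; q=T[:3,:3].T@(np.array(p)-T[:3,3]); return d['fx']*q[0]/q[2]+d['cx'],d['fy']*q[1]/q[2]+d['cy']
E
python3 - <<'E'
from h import *
for n in('top','scene'):
    d=grab(n,n+'0.png'); print(n,d['fx'],d['cx'],d['cy'],d['cam_to_world'].round(3).tolist())
s=bot.state(); print(s, R.from_quat(np.roll(s['orientation'],-1)).as_matrix().round(3))
E
```

```text
pics
top 370.9249865171157 321.16906240202127 198.24028333837632 [[-0.027, -0.995, 0.099, 0.508], [-0.999, 0.029, 0.016, -0.076], [-0.019, -0.098, -0.995, 1.056], [0.0, 0.0, 0.0, 1.0]]
scene 486.6532602908023 324.6560297823466 196.92425353624358 [[0.902, -0.287, 0.324, 0.134], [-0.433, -0.595, 0.677, -1.019], [-0.002, -0.751, -0.661, 0.997], [0.0, 0.0, 0.0, 1.0]]
{'clock': 0.1, 'joint_pos': array([-1.32879992e+00,  2.59260989e-01,  1.53594442e+00,  6.32502212e-06,
        1.34794060e+00, -2.02791273e-01]), 'qvel': array([-0.00114259, -0.00177539, -0.00441069,  0.00147352, -0.00123306,
       -0.00186328]), 'tau': array([ 2.06522629e-03, -4.38209474e+01, -2.84642744e+01,  7.21470499e-02,
        3.61546339e-02, -4.21576851e-05]), 'eef_pos': array([ 0.2365692 , -0.49604874,  0.23691743]), 'orientation': array([-7.76589581e-04,  9.75372107e-01,  2.20564387e-01, -1.21407473e-05]), 'force': array([-0.2563141 , -0.18770925,  0.33152107]), 'wrist_torque': array([-0.02110091,  0.03671273,  0.05468665]), 'grip_width': 1.000691346412611} [[ 0.903  0.43  -0.   ]
 [ 0.43  -0.903  0.002]
 [ 0.    -0.002 -1.   ]]
```

View pics/top0.png

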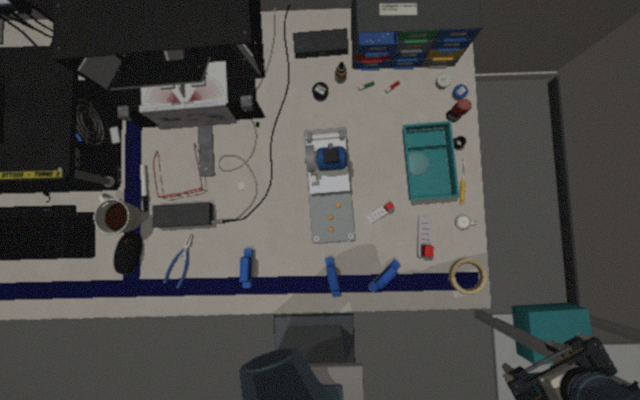

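View pics/scene0.png

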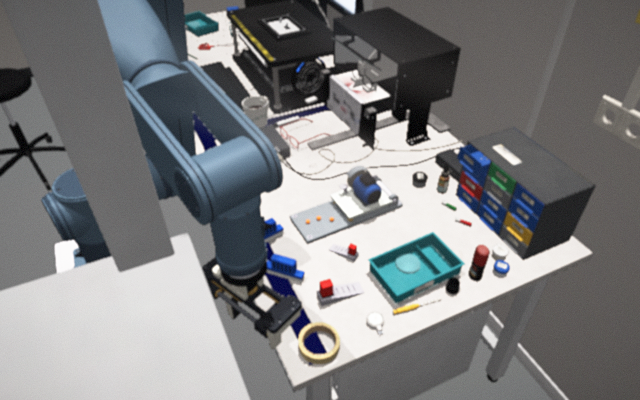

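The top view shows the scraper look-alikes at (247,267), (333,275) and (384,275). The leftmost, (247,267), is the one meant. The wedges are at (381,211) and (426,238), and size will decide between them. The edger's bare plate is around (332,217), with amber chips at about (331,205), (331,218) and (331,230).

Run:
```python
from h import *
d=ld('top0'); f=d['frame']; im=f[:,:,::-1].copy()
hsv=cv2.cvtColor(f,cv2.COLOR_RGB2HSV)
def comps(name,m,z,lo=6,box=(225,180,480,300)):
    mm=np.zeros_like(m);x0,y0,x1,y1=box;mm[y0:y1,x0:x1]=m[y0:y1,x0:x1]
    cs,_=cv2.findContours(mm,cv2.RETR_EXTERNAL,cv2.CHAIN_APPROX_NONE)
    for c in cs:
        if len(c)<lo: continue
        r=cv2.minAreaRect(c); b=np.array([ray(d,*p,z)[:2] for p in cv2.boxPoints(r)])
        l=[np.linalg.norm(b[1]-b[0]),np.linalg.norm(b[2]-b[1])]
        e=(b[1]-b[0]) if l[0]>l[1] else b[2]-b[1]
        print(name,np.round(r[0],1),'ctr',b.mean(0).round(4),'len',np.round(sorted(l),4),'ang',round(np.degrees(np.arctan2(e[1],e[0]))%180,1))
comps('blue',cv2.inRange(hsv,(100,150,90),(120,255,255)),.05)
comps('red',cv2.inRange(hsv,(0,150,100),(8,255,255))|cv2.inRange(hsv,(172,150,100),(180,255,255)),.06)
comps('amber',cv2.inRange(hsv,(9,120,100),(25,255,255)),.018,3,(300,190,365,245))
comps('plate',cv2.inRange(hsv,(85,15,80),(125,110,200)),.012,20,(295,185,370,250))
a=cv2.resize(im[185:300,225:355],None,fx=3,fy=3,interpolation=2)
b=cv2.resize(im[185:300,345:480],None,fx=3,fy=3,interpolation=2)
cv2.imwrite('pics/crop1.png',np.hstack([a,b]))
print(hsv[222,320],hsv[222,345],hsv[250,340], hsv[215,376])
```

```text
blue [385. 277.] ctr [ 0.3927 -0.2241] len [0.0259 0.0979] ang 132.7
blue [331.8 276.4] ctr [ 0.3978 -0.0825] len [0.0202 0.0988] ang 10.7
blue [245.3 268. ] ctr [0.426  0.1486] len [0.0262 0.1014] ang 176.0
red [428. 251.] ctr [ 0.4586 -0.3389] len [0.0211 0.0262] ang 176.8
red [388.9 205.9] ctr [ 0.5811 -0.2413] len [0.014 0.018] ang 122.0
amber [330.5 229. ] ctr [ 0.5242 -0.0831] len [0.0056 0.0084] ang 88.4
amber [330.5 217. ] ctr [ 0.5577 -0.0841] len [0.0056 0.0084] ang 88.4
amber [337.5 205.5] ctr [ 0.5893 -0.1046] len [0.0079 0.008 ] ang 133.4
[ 60   2 119] [ 75   4 118] [ 16  23 143] [  0   8 154]
```

View pics/crop1.png

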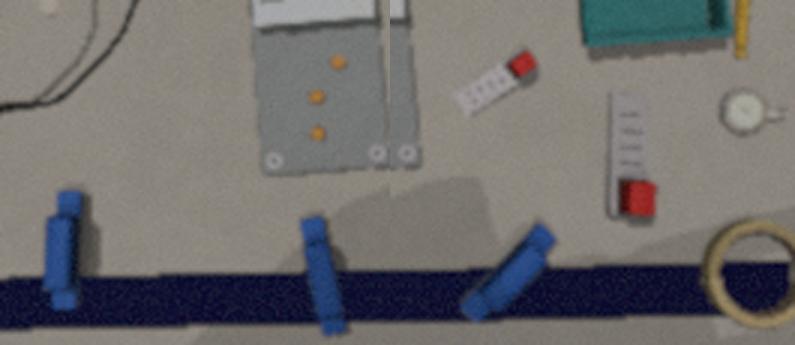

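The big wedge at (428,238) is about 41 px, or 116 mm, so it is the right size. The one at (381,211) is clearly smaller. The scraper meant is at (245,268). Next I measure the plate frame and refine the grips.

```bash
cat > m1.py <<'E'
from h import *
d=ld('top0'); f=d['frame']; hsv=cv2.cvtColor(cv2.GaussianBlur(f,(3,3),0),cv2.COLOR_RGB2HSV)
m=cv2.inRange(hsv,(0,0,95),(180,13,135)); k=np.zeros_like(m); k[188:250,300:365]=m[188:250,300:365]
k=cv2.morphologyEx(k,cv2.MORPH_OPEN,np.ones((5,5)));k=cv2.morphologyEx(k,cv2.MORPH_CLOSE,np.ones((9,9)))
c=max(cv2.findContours(k,0,1)[0],key=cv2.contourArea); r=cv2.minAreaRect(c)
P=np.array([ray(d,*p,.012)[:2] for p in cv2.boxPoints(r)]); print(P.round(4),[np.linalg.norm(P[i]-P[i-1]).round(4) for i in range(4)])
man=[(312.7,242.5),(354.3,240)]; print('front',[ray(d,*p,.012)[:2].round(4) for p in man],'carr',[ray(d,*p,.038)[:2].round(4) for p in [(310,194),(351,190.7)]])
for n,box,z,lo,hi in [('scr',(225,240,262,300),.064,(100,150,60),(120,255,255)),('wpost',(410,235,445,270),.062,(0,150,60),(8,255,255))]:
    x0,y0,x1,y1=box; mm=cv2.inRange(cv2.cvtColor(f,cv2.COLOR_RGB2HSV),lo,hi); k=np.zeros_like(mm);k[y0:y1,x0:x1]=mm[y0:y1,x0:x1]
    ys,xs=np.nonzero(k); print(n,xs.min(),xs.max(),ys.min(),ys.max())
    for y in range(ys.min(),ys.max()+1): print(y,xs[ys==y].min(),xs[ys==y].max(),f[y,xs[ys==y],2].tolist() if n=='scr' else f[y,xs[ys==y],0].tolist())
E
python3 m1.py
```

```text
[[ 0.6177 -0.0234]
 [ 0.6235 -0.1441]
 [ 0.4925 -0.1495]
 [ 0.4865 -0.0303]] [np.float64(0.1313), np.float64(0.1208), np.float64(0.1311), np.float64(0.1193)]
front [array([ 0.4881, -0.0323]), array([ 0.4919, -0.1487])] carr [array([ 0.6218, -0.0292]), array([ 0.6276, -0.1426])]
scr 239 251 249 288
249 247 249 [132, 133]
250 245 251 [137, 136, 139, 141, 139, 135, 113]
251 245 251 [138, 136, 138, 137, 137, 133, 110]
252 245 251 [135, 135, 135, 134, 132, 128, 104]
253 245 251 [127, 127, 124, 122, 122, 118, 97]
254 245 251 [119, 121, 117, 118, 118, 109, 95]
255 245 251 [108, 108, 109, 108, 109, 110, 91]
256 245 250 [93, 91, 89, 89, 89, 87]
257 244 250 [101, 97, 98, 91, 73, 63]
258 242 248 [120, 126, 126, 121, 124, 107, 86]
259 242 248 [128, 131, 135, 138, 137, 122, 96]
260 241 248 [123, 134, 136, 137, 139, 135, 123, 91]
261 241 248 [119, 128, 137, 133, 136, 135, 122, 85]
262 241 248 [124, 129, 133, 137, 138, 137, 119, 84]
263 241 248 [123, 131, 131, 137, 138, 130, 118, 92]
264 241 248 [126, 128, 136, 137, 137, 130, 114, 86]
265 241 248 [125, 133, 134, 133, 139, 128, 111, 78]
266 241 248 
[... 1159 characters left out ...]
 118, 116, 120, 117, 106, 73]
288 243 249 [72, 72, 74, 75, 73, 70, 65]
wpost 422 432 246 256
246 423 431 [72, 81, 116, 139, 143, 140, 136, 138, 141]
247 423 432 [67, 82, 122, 150, 153, 155, 153, 149, 148, 141]
248 422 432 [62, 70, 125, 152, 155, 151, 148, 149, 147, 145]
249 422 432 [64, 136, 152, 156, 153, 154, 150, 145]
250 424 432 [97, 155, 153, 155, 152, 150, 148, 140]
251 422 432 [62, 71, 99, 138, 153, 153, 149, 147, 148, 143]
252 422 432 [64, 72, 102, 136, 155, 151, 154, 152, 151, 148, 142]
253 423 432 [74, 138, 157, 154, 152, 153, 147, 149, 142]
254 425 432 [138, 154, 154, 149, 146, 149, 146, 147]
255 424 432 [97, 128, 145, 143, 149, 147, 143, 145, 138]
256 428 431 [122, 126, 123, 126]
```

```bash
cat >> h.py <<'E'
O=np.array([.6244,-.0842]); YAW=.049
def toE(p): c,s=np.cos(YAW),np.sin(YAW); return np.array([[c,s],[-s,c]])@(np.array(p)[:2]-O)
def toW(e): c,s=np.cos(YAW),np.sin(YAW); return np.array([[c,-s],[s,c]])@np.array(e)[:2]+O
def move(x,y,z,yaw):  # shift in tool axes to reach tool-down pose; yaw = world angle of tool x
    s=bot.state(); M=R.from_quat(np.roll(s['orientation'],-1)).as_matrix()
    T=np.array([[np.cos(yaw),np.sin(yaw),0],[np.sin(yaw),-np.cos(yaw),0],[0,0,-1]])
    print('shift mm',(M.T@(np.array([x,y,z])-s['eef_pos'])*1000).round(1),'rot',R.from_matrix(M.T@T).as_rotvec().round(3))
E
python3 - <<'E'
from h import *
d=ld('top0')
ang=lambda a,b:np.degrees(np.arctan2(*(a-b)[[1,0]])).round(1)
for n,z,a,b in [('grip',.064,(244.8,258),(243,280)),('lipends',.02,(248,249.5),(246,288)),('wedgeL',.01,(345+(612-390)/3,185+92/3),(345+(610-390)/3,185+215/3)),('wedgeR',.01,(345+(645-390)/3,185+95/3),(345+(643-390)/3,185+180/3))]:
    p,q=ray(d,*a,z)[:2],ray(d,*b,z)[:2]; print(n,p.round(4),q.round(4),((p+q)/2).round(4),ang(p,q))
print('gripc',ray(d,244.2,269.3,.064)[:2].round(4),'post',ray(d,428.2,250.7,.062)[:2].round(4))
for u in [(330.5,229),(330.5,217),(337.5,205.5)]:
    print('chip',toE(ray(d,*u,.018)).round(4))
g=ray(d,244.2,269.3,.064)
move(g[0],g[1],.15,-.05)
E
```

```text
grip [0.453  0.1468] [0.3957 0.152 ] [0.4243 0.1494] -5.1
lipends [0.4737 0.1476] [0.3688 0.1539] [0.4212 0.1508] -3.4
wedgeL [ 0.5549 -0.3324] [ 0.4412 -0.3246] [ 0.4981 -0.3285] -3.9
wedgeR [ 0.5513 -0.3629] [ 0.4725 -0.3567] [ 0.5119 -0.3598] -4.5
gripc [0.4234 0.1486] post [ 0.4595 -0.339 ]
chip [-0.1    0.006]
chip [-0.0667  0.0034]
chip [-0.036  -0.0187]
shift mm [ 446.  -501.4   87.8] rot [-0.002  0.     0.495]
```

```bash
R0="";python3 -m crank '60 -60 0 0 0 0.1 -1;100 -110 0 0 0 0.2 -1;150 -160 0 0 0 0.3 -1;190 -210 0 0 0 0.4 -1;230 -255 0 0 0 0.51 -1;270 -300 0 0 0 0.51 -1;310 -345 0 0 0 0.51 -1;350 -390 0 0 0 0.51 -1;390 -435 0 0 0 0.51 -1;430 -480 40 0 0 0.51 -1' 25
python3 -c "
from h import *
move(.4235,.1487,.048,-.065)"
```

```text
clock: 1.35
eef_pos: [0.4128, 0.0992, 0.2116]
orientation: [0.0, 0.999, -0.032, 0.003]
force: [1.4, -0.7, 0.2]
grip_width: 0.998
shift mm [  6.6 -50.1 163.7] rot [-0.    -0.005  0.001]
```

```bash
python3 -m crank '0 0 0 0 0 0 -1;0 0 0 0 0 0 -1'
python3 -c "
from h import *
move(.4235,.1487,.048,-.065)
grab('top','top1.png');d=grab('scene','sc1.png')
im=d['frame'][:,:,::-1]; t=ld('top1')['frame'][:,:,::-1]
cv2.imwrite('pics/c2.png',cv2.resize(t[210:310,190:330],None,fx=4,fy=4,interpolation=2))"
```

```text
clock: 1.6
eef_pos: [0.4108, 0.0968, 0.2101]
orientation: [0.0, 0.999, -0.032, -0.0]
force: [-0.9, -0.5, 1.9]
grip_width: 0.999
shift mm [  9.6 -52.7 162.1] rot [0.001 0.001 0.001]
```

View pics/c2.png

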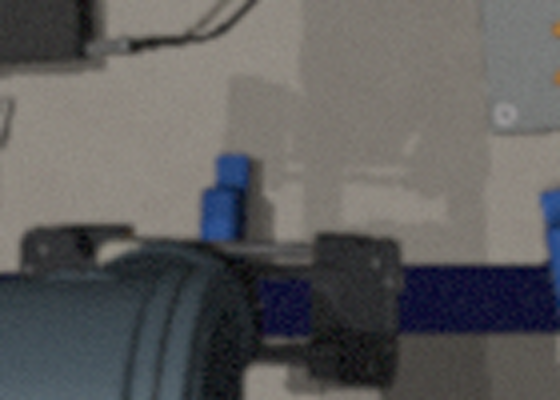

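The crop shows the gripper straddling the scraper (scraper at crop (225,195)), with the jaws across it. I'll move 10 mm forward and 53 mm left, go down, and grip.

```bash
python3 -m crank '10 -53 30 0 0 0 -1;10 -53 70 0 0 0 -1;10 -53 110 0 0 0 -1;10 -53 145 0 0 0 -1;10 -53 162 0 0 0 -1;10 -53 162 0 0 0 -1;10 -53 162 0 0 0 1;10 -53 162 0 0 0 1;10 -53 162 0 0 0 1;10 -53 162 0 0 0 1' 25
python3 -m crank '0 0 0 0 0 0 1;0 0 0 0 0 0 1;0 0 -20 0 0 0 1;0 0 -50 0 0 0 1;0 0 -80 0 0 0 1;0 0 -80 0 0 0 1;0 0 -80 0 0 0 1'
python3 -c "
from h import *
s=bot.state();print(s['eef_pos'],s['grip_width']*93)
t=toW([-.068,.048]);print(t);move(t[0],t[1],.128,YAW)
d=grab('scene','sc2.png');im=d['frame'][:,:,::-1]
cv2.imwrite('pics/c3.png',cv2.resize(im[100:340,180:440],None,fx=2.4,fy=2.4,interpolation=2))
"
```

```text
clock: 2.95
eef_pos: [0.4247, 0.1492, 0.0487]
orientation: [-0.0, 0.999, -0.033, 0.0]
force: [0.1, -0.7, -0.4]
grip_width: 0.614
clock: 3.82
eef_pos: [0.4238, 0.1491, 0.1273]
orientation: [0.0, 0.999, -0.033, -0.001]
force: [-0.7, 0.7, -1.9]
grip_width: 0.253
[0.42376454 0.14910956 0.12729978] 23.505984502321972
[ 0.55413056 -0.03958828]
shift mm [142.4 179.8  -0.9] rot [ 0.     0.001 -0.114]
```

View pics/c3.png

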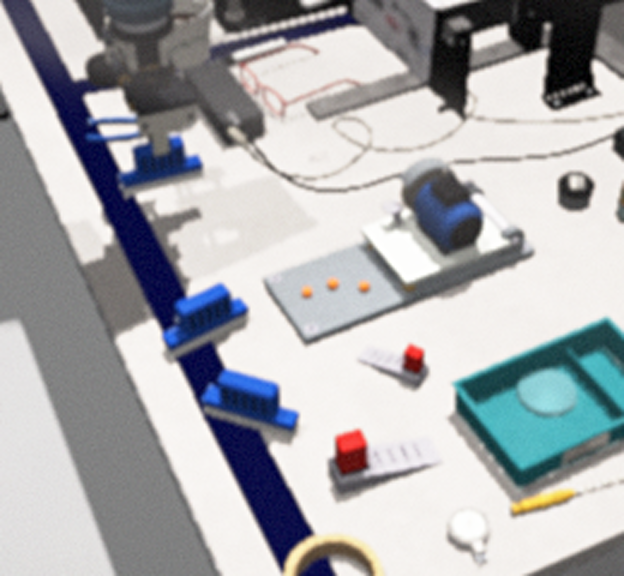

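The view shows the scraper held upright at crop (160,160) with a jaw opening of 23.5 mm, which matches. The chips are at crop (307,291), (333,283) and (364,286). I'll carry it over to the plate's left margin.

```bash
python3 -m crank '35 45 0 0 0 -0.03 1;70 90 0 0 0 -0.06 1;105 135 0 0 0 -0.09 1;143 180 0 0 0 -0.114 1;143 180 0 0 0 -0.114 1;143 180 30 0 0 -0.114 1;143 180 55 0 0 -0.114 1;143 180 55 0 0 -0.114 1'
python3 -c "
from h import *
s=bot.state();print(s['eef_pos'],toE(s['eef_pos']))
t=toW([-.068,.046]);move(t[0],t[1],.0617,YAW)
d=grab('scene','sc3.png');im=d['frame'][:,:,::-1]
cv2.imwrite('pics/c4.png',cv2.resize(im[150:270,260:430],None,fx=4,fy=4,interpolation=2))
"
```

```text
clock: 4.88
eef_pos: [0.5557, -0.0388, 0.0727]
orientation: [-0.0, 1.0, 0.025, 0.0]
force: [2.0, 0.5, 2.3]
grip_width: 0.257
[ 0.5556844  -0.03884335  0.07270292] [-0.06641154  0.04866793]
shift mm [-1.6  2.7 11. ] rot [-0.    -0.001  0.   ]
```

View pics/c4.png

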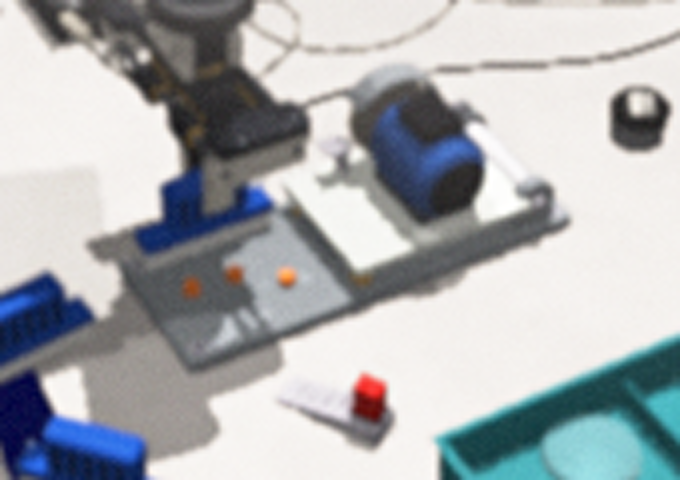

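The picture shows the scraper over the plate's left margin, clear of the carriage and of all three chips at crop (190,288), (234,273) and (287,277). I'll lower it and wipe to the right.

```bash
python3 -m crank '-1 0 4 0 0 0 1;-1 0 8 0 0 0 1;-1 0 10.5 0 0 0 1;-1 0 10.5 0 0 0 1'
python3 -m crank '0 7 0 0 0 0 1;0 14 0 0 0 0 1;0 21 0 0 0 0 1;0 28 0 0 0 0 1;0 35 0 0 0 0 1;0 42 0 0 0 0 1;0 49 0 0 0 0 1;0 56 0 0 0 0 1;0 63 0 0 0 0 1;0 63 0 0 0 0 1'
python3 -c "
from h import *
s=bot.state();print(s['eef_pos'],toE(s['eef_pos']))
d=grab('scene','sc4.png');im=d['frame'][:,:,::-1]
cv2.imwrite('pics/c5.png',cv2.resize(im[150:270,260:430],None,fx=4,fy=4,interpolation=2))
"
```

```text
clock: 5.42
eef_pos: [0.5574, -0.0388, 0.0679]
orientation: [0.0, 1.0, 0.025, 0.004]
force: [-3.6, 4.4, 34.7]
grip_width: 0.251
clock: 6.68
eef_pos: [0.5589, -0.0994, 0.0653]
orientation: [-0.002, 1.0, 0.024, 0.002]
force: [-0.2, 11.8, 21.5]
grip_width: 0.256
[ 0.55893917 -0.09940758  0.06526377] [-0.06612714 -0.01198303]
```

View pics/c5.png

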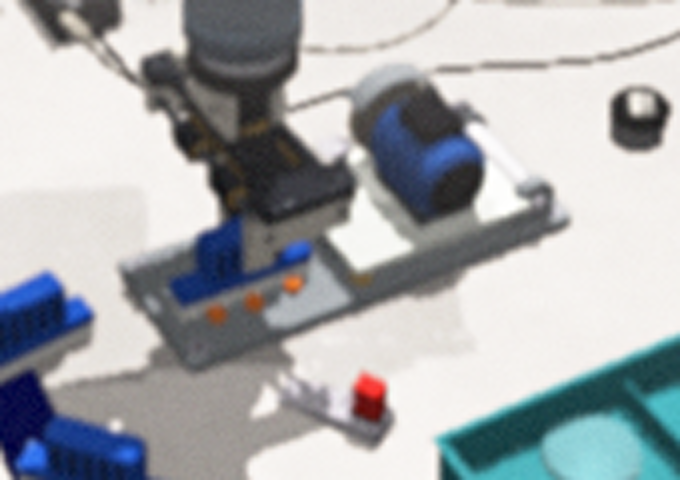

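All three chips are lined up ahead of the lip at crop (217,314), (254,300) and (291,284). The hand is pressing about 21 N because the scraper hangs a little lower in the grip than I assumed. I'll ease up 2.5 mm and keep going.

```bash
python3 -m crank '0 0 -2.5 0 0 0 1;0 7 -2.5 0 0 0 1;0 14 -2.5 0 0 0 1;0 21 -2.5 0 0 0 1;0 28 -2.5 0 0 0 1;0 34 -2.5 0 0 0 1;0 40 -2.5 0 0 0 1;0 46 -2.5 0 0 0 1;0 51 -2.5 0 0 0 1;0 56 -2.5 0 0 0 1'
python3 -m crank '0 3 0 0 0 0 1;0 6 -1 0 0 0 1;0 6 -1 0 0 0 1'
python3 -c "
from h import *
s=bot.state();print(s['eef_pos'],toE(s['eef_pos']))
d=grab('scene','sc5.png');im=d['frame'][:,:,::-1]
cv2.imwrite('pics/c6.png',cv2.resize(im[150:270,260:430],None,fx=4,fy=4,interpolation=2))
"
```

```text
clock: 7.98
eef_pos: [0.5604, -0.1591, 0.0652]
orientation: [0.0, 1.0, 0.024, 0.0]
force: [0.7, -0.4, 1.4]
grip_width: 0.258
clock: 8.35
eef_pos: [0.5598, -0.1645, 0.0656]
orientation: [-0.0, 1.0, 0.024, -0.001]
force: [0.1, 0.3, -1.4]
grip_width: 0.262
[ 0.55977894 -0.16452166  0.06555371] [-0.06847769 -0.07706009]
```

View pics/c6.png

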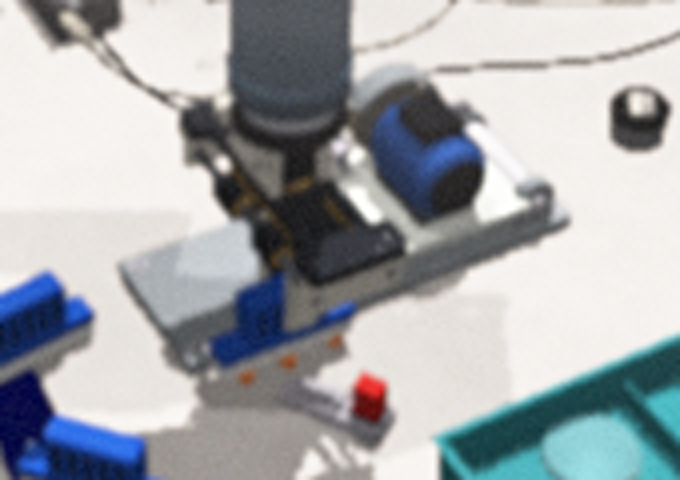

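The plate is bare. The chips lie on the worktop along its right side at crop (247,378), (288,360) and (335,340). I'll raise the scraper and bring it back to open worktop on the left.

```bash
python3 -m crank '0 0 -20 0 0 0 1;0 0 -50 0 0 0 1;0 0 -80 0 0 0 1;0 0 -80 0 0 0 1'
python3 - <<'E'
from h import *
move(.43,.12,.146,0)
for n in('top','scene'):
    d=grab(n,n+'6.png'); f=d['frame']; h=cv2.cvtColor(f,cv2.COLOR_RGB2HSV)
    m=cv2.inRange(h,(5,120,60),(25,255,255))
    for c in cv2.findContours(m,0,1)[0]:
        x,y,w,hh=cv2.boundingRect(c); p=ray(d,x+w/2-.5,y+hh/2-.5,.004); e=toE(p)
        if -.2<e[0]<.1 and abs(e[1])<.16: print(n,x,y,w,hh,p.round(4),e.round(4))
E
```

```text
clock: 8.9
eef_pos: [0.5619, -0.1651, 0.1483]
orientation: [0.001, 1.0, 0.025, 0.002]
force: [0.8, -1.1, -1.3]
grip_width: 0.256
shift mm [-117.7 -291.2    1.2] rot [ 0.002 -0.004  0.049]
scene 320 241 3 5 [ 0.5265 -0.1717  0.004 ] [-0.1021 -0.0826]
scene 330 238 4 4 [ 0.5588 -0.1723  0.004 ] [-0.0699 -0.0848]
scene 342 233 3 3 [ 0.5977 -0.1672  0.004 ] [-0.0307 -0.0816]
```

```bash
python3 -m crank '-25 -45 0 0 0 0 1;-50 -95 0 0 0 0 1;-75 -145 0 0 0 0 1;-95 -195 0 0 0 0.02 1;-110 -245 0 0 0 0.05 1;-118 -291 0 0 0 0.05 1;-118 -291 20 0 0 0.05 1;-118 -291 50 0 0 0.05 1;-118 -291 80 0 0 0.05 1;-118 -291 87 0 0 0.05 1'
python3 -c "
from h import *
print(bot.state()['eef_pos'])"
python3 -m crank '0 0 3 0 0 0 1;0 0 3 0 0 0 1;0 0 3 0 0 0 1'
```

```text
clock: 10.25
eef_pos: [0.4256, 0.1202, 0.0565]
orientation: [0.0, 1.0, -0.001, -0.003]
force: [0.2, 0.2, -1.3]
grip_width: 0.259
[0.42564243 0.12020669 0.05648853]
clock: 10.62
eef_pos: [0.4292, 0.1202, 0.0571]
orientation: [-0.0, 1.0, -0.001, 0.001]
force: [-0.1, 0.3, -1.0]
grip_width: 0.255
```

```bash
python3 -m crank '0 0 1 0 0 0 1;0 0 2 0 0 0 1;0 0 3 0 0 0 1;0 0 3.5 0 0 0 1;0 0 3.5 0 0 0 1;0 0 3.5 0 0 0 1'
```

```text
clock: 11.38
eef_pos: [0.4288, 0.1202, 0.0532]
orientation: [0.0, 1.0, -0.001, 0.0]
force: [-1.0, -0.5, 5.5]
grip_width: 0.257
```

```bash
python3 -m crank '0 0 -1 0 0 0 0;0 0 -1 0 0 0 0;0 0 -1 0 0 0 0;0 0 -30 0 0 0 0;0 0 -60 0 0 0 -1;0 0 -90 0 0 0 -1;0 0 -90 0 0 0 -1'
python3 - <<'E'
from h import *
print(bot.state()['eef_pos'])
move(.4595,-.339,.15,-.073)
E
```

```text
clock: 12.25
eef_pos: [0.4302, 0.1203, 0.1447]
orientation: [-0.0, 1.0, -0.001, 0.002]
force: [-0.1, -0.5, 0.0]
grip_width: 0.774
[0.43016306 0.12029733 0.14467983]
shift mm [ 29.9 459.3  -5.2] rot [-0.    -0.005  0.072]
```

```bash
python3 -m crank '4 55 0 0 0 0 -1;8 110 0 0 0 0 -1;12 165 0 0 0 0 -1;16 220 0 0 0 0.02 -1;20 275 0 0 0 0.04 -1;24 330 0 0 0 0.072 -1;28 385 0 0 0 0.072 -1;30 440 0 0 0 0.072 -1;30 459 0 0 0 0.072 -1;30 459 0 0 0 0.072 -1'
python3 - <<'E'
from h import *
print(bot.state()['eef_pos'])
move(.4595,-.339,.045,-.073)
d=grab('top','top7.png');h=cv2.cvtColor(d['frame'],cv2.COLOR_RGB2HSV)
a=d['frame'][150:300,230:460,::-1]; cv2.imwrite('pics/c7.png',cv2.resize(a,None,fx=3.4,fy=3.4,interpolation=2))
E
```

```text
clock: 13.5
eef_pos: [0.4573, -0.339, 0.1413]
orientation: [-0.001, 0.999, -0.038, -0.001]
force: [0.6, 0.5, 0.3]
grip_width: 0.998
[ 0.45727255 -0.33899479  0.14131127]
shift mm [ 2.4  0.  96.3] rot [-0.002  0.002 -0.002]
```

View pics/c7.png

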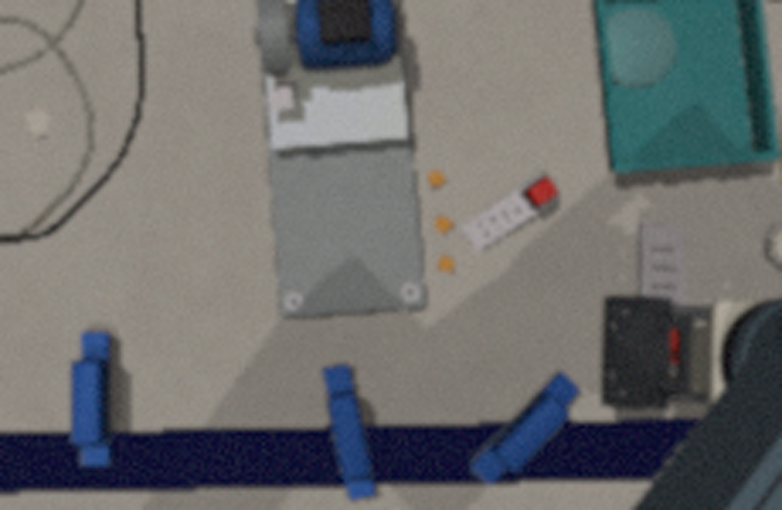

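The plate is clear. The chips lie flat to its right at crop (436,178), (444,223) and (446,264), and the scraper stands at (92,400). The hand is over the wedge post, with the red seen between the jaws at (674,347). I'll go down and grip.

```bash
python3 -m crank '2 0 30 0 0 0 -1;2 0 60 0 0 0 -1;2 0 85 0 0 0 -1;2 0 96 0 0 0 -1;2 0 96 0 0 0 -1;2 0 96 0 0 0 1;2 0 96 0 0 0 1;2 0 96 0 0 0 1;2 0 96 0 0 0 1;2 0 96 0 0 0 1' 50
python3 -m crank '0 0 0 0 0 0 1;0 0 0 0 0 0 1;0 0 0 0 0 0 1;0 0 0 0 0 0 1'
python3 -c "
from h import *
s=bot.state();print(s['eef_pos'],s['grip_width']*93,s['force'])"
```

```text
clock: 14.8
eef_pos: [0.46, -0.339, 0.0469]
orientation: [0.0, 0.999, -0.037, 0.0]
force: [0.6, -0.2, -0.2]
grip_width: 0.511
clock: 15.3
eef_pos: [0.46, -0.3391, 0.0468]
orientation: [0.0, 0.999, -0.037, 0.0]
force: [-0.2, -0.7, -0.7]
grip_width: 0.254
[ 0.45998156 -0.33911469  0.04677508] 23.58383053702983 [-0.16698005 -0.7168979  -0.7137473 ]
```

```bash
python3 -m crank '0 0 -30 0 0 0 1;0 0 -60 0 0 0 1;0 0 -80 0 0 0 1;0 0 -80 0 0 0 1'
python3 -c "
from h import *
s=bot.state();print(s['eef_pos'])
t=toW([-.118,0]);print(t);move(t[0],t[1],.128,YAW)"
```

```text
clock: 15.8
eef_pos: [0.4606, -0.3394, 0.1279]
orientation: [0.001, 0.999, -0.037, 0.001]
force: [0.3, -0.1, -3.0]
grip_width: 0.257
[ 0.46055465 -0.33943477  0.12790476]
[ 0.50654163 -0.08997969]
shift mm [  27.6 -252.1   -0.5] rot [ 0.002 -0.002 -0.122]
```

```bash
python3 -m crank '4 -45 0 0 0 0 1;8 -90 0 0 0 -0.03 1;12 -135 0 0 0 -0.06 1;18 -180 0 0 0 -0.09 1;24 -225 0 0 0 -0.122 1;27 -252 0 0 0 -0.122 1;27 -252 25 0 0 -0.122 1;27 -252 45 0 0 -0.122 1;27 -252 45 0 0 -0.122 1;27 -252 45 0 0 -0.122 1'
python3 - <<'E'
from h import *
s=bot.state();print(s['eef_pos'],toE(s['eef_pos']))
t=toW([-.118,0]);move(t[0],t[1],.0595,YAW)
a=grab('top','top8.png')['frame'][150:260,270:410,::-1]; b=grab('scene','sc8.png')['frame'][150:260,270:410,::-1]
cv2.imwrite('pics/c8.png',cv2.resize(np.hstack([a,b]),None,fx=2.8,fy=2.8,interpolation=2))
E
```

```text
clock: 17.05
eef_pos: [0.5052, -0.0896, 0.0816]
orientation: [-0.0, 1.0, 0.024, -0.0]
force: [-0.3, -0.2, -2.9]
grip_width: 0.256
[ 0.50523208 -0.08963757  0.08160706] [-0.11929122  0.00040585]
shift mm [ 1.3  0.4 22.1] rot [-0.     0.001 -0.   ]
```

View pics/c8.png

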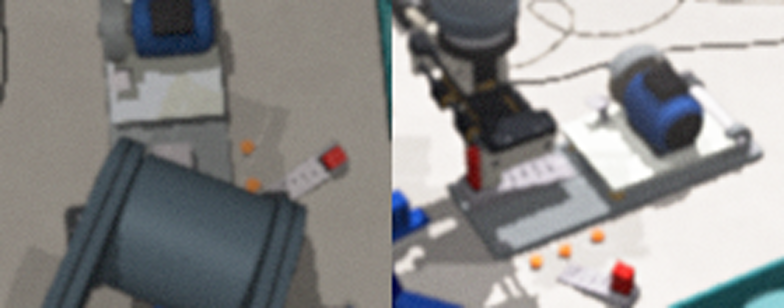

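```bash
python3 -m crank '1 0 10 0 0 0 1;1 0 18 0 0 0 1;1 0 20 0 0 0 1;1 0 21 0 0 0 1;1 0 22 0 0 0 1;1 0 22 0 0 0 1;1 0 22 0 0 0 1'
python3 - <<'E'
from h import *
s=bot.state();print(s['eef_pos'],toE(s['eef_pos']),s['force'])
d=grab('top','top9.png');f=d['frame']; g=cv2.GaussianBlur(f,(3,3),0).astype(int).sum(2)//3
for v in range(193,206,2): print(v,g[v,304:360].tolist())
print([np.round(proj(d,[*toW([x,y]),.012+h]),1).tolist() for x,y,h in [(-.022,.018,.004),(-.022,-.018,.004),(-.022,.06,0),(-.022,-.06,0)]])
E
```

```text
clock: 18.02
eef_pos: [0.5064, -0.0896, 0.0599]
orientation: [0.0, 1.0, 0.024, 0.0]
force: [-0.3, -0.4, -2.8]
grip_width: 0.254
[ 0.50643459 -0.08959011  0.05994259] [-0.11808783  0.00039435] [-0.28625922 -0.39524473 -2.81839743]
193 [135, 136, 136, 135, 133, 136, 142, 143, 137, 131, 125, 119, 113, 108, 105, 103, 101, 98, 97, 96, 94, 90, 84, 77, 72, 69, 69, 69, 71, 72, 70, 67, 67, 67, 68, 69, 68, 67, 69, 74, 79, 80, 80, 82, 81, 79, 77, 81, 96, 113, 119, 120, 121, 120, 119, 120]
195 [136, 135, 135, 133, 127, 121, 114, 104, 93, 85, 83, 84, 89, 93, 95, 92, 87, 82, 78, 79, 79, 79, 79, 79, 79, 80, 84, 92, 100, 101, 98, 96, 97, 98, 97, 97, 97, 97, 98, 100, 102, 104, 105, 106, 105, 102, 98, 99, 109, 118, 120, 120, 121, 120, 120, 120]
197 [134, 134, 134, 132, 126, 119, 117, 114, 111, 109, 110, 112, 115, 118, 119, 118, 116, 112, 109, 107, 106, 103, 103, 104, 104, 105, 107, 109, 109, 106, 104, 104, 104, 104, 104, 105, 105, 105, 104, 103, 104, 105, 105, 104, 104, 103, 103, 108, 115, 120, 121, 121, 121, 121, 121, 121]
199 [134, 134, 134, 131, 125, 119, 117, 113, 103, 94, 91, 93, 97, 104, 111, 11
[... 377 characters left out ...]
106, 105, 105, 104, 103, 103, 103, 104, 105, 105, 102, 98, 101, 113, 121, 119, 115, 112, 111, 112]
203 [133, 134, 135, 132, 123, 109, 93, 80, 71, 66, 61, 55, 52, 56, 60, 60, 59, 64, 81, 97, 107, 116, 125, 132, 136, 138, 137, 134, 132, 132, 133, 133, 129, 121, 111, 106, 106, 105, 105, 104, 103, 103, 104, 105, 105, 104, 101, 97, 101, 112, 119, 118, 112, 106, 104, 106]
205 [134, 134, 134, 131, 119, 98, 81, 73, 70, 65, 58, 56, 61, 66, 66, 61, 57, 59, 68, 75, 82, 94, 107, 117, 127, 133, 134, 133, 134, 134, 133, 133, 129, 118, 107, 104, 105, 106, 105, 105, 105, 105, 104, 104, 104, 103, 101, 98, 102, 114, 120, 119, 112, 105, 107, 114]
[[324.1, 201.6], [336.8, 200.6], [309.3, 202.9], [351.6, 199.6]]
```

The wedge tip at row 201, columns 324–337, matches the prediction for mid-plate within about 2 mm. I'll lower onto the plate and push up to just before contact.

```bash
python3 -m crank '0 0 1 0 0 0 1;0 0 1.5 0 0 0 1;0 0 1.5 0 0 0 1;8 0 1.5 0 0 0 1;16 0 1.5 0 0 0 1;24 0 1.5 0 0 0 1;32 0 1.5 0 0 0 1;40 0 1.5 0 0 0 1;46 0 1.5 0 0 0 1;46 0 1.5 0 0 0 1'
python3 -m crank '3 0 0 0 0 0 1;6 0 0 0 0 0 1;6 0 0 0 0 0 1;6 0 0 0 0 0 1'
python3 -c "
from h import *
s=bot.state();print(s['eef_pos'],toE(s['eef_pos']),s['force'])"
```

```text
clock: 19.32
eef_pos: [0.5534, -0.0875, 0.0587]
orientation: [0.0, 1.0, 0.024, 0.001]
force: [0.6, 0.8, 4.5]
grip_width: 0.255
clock: 19.82
eef_pos: [0.5583, -0.0871, 0.0588]
orientation: [0.0, 1.0, 0.024, 0.0]
force: [-3.0, 0.0, 6.4]
grip_width: 0.258
[ 0.55832434 -0.08711456  0.0587676 ] [-0.06613911  0.00032535] [-3.04757278  0.04290565  6.36186342]
```

```bash
for i in 1 2 3 4 5; do python3 -m crank '2 0 0 0 0 0 1;4 0 0 0 0 0 1;4 0 0 0 0 0 1' | egrep 'eef|force'; done
python3 -c "
from h import *
s=bot.state();print(s['clock'],s['eef_pos'],toE(s['eef_pos']),s['force'])"
```

```text
eef_pos: [0.5622, -0.0869, 0.0588]
force: [-3.0, 1.0, 7.9]
eef_pos: [0.5661, -0.0867, 0.0588]
force: [-4.1, 0.1, 6.7]
eef_pos: [0.5701, -0.0865, 0.0588]
force: [-2.9, -0.5, 8.1]
eef_pos: [0.5722, -0.0863, 0.0587]
force: [-9.5, -1.2, 12.6]
eef_pos: [0.5761, -0.086, 0.0587]
force: [-9.5, 0.0, 11.7]
21.7 [ 0.57613056 -0.08601822  0.05872819] [-0.04830057  0.00054822] [-9.46165033e+00  3.53190063e-04  1.16765043e+01]
```

Contact began at about x = 0.571. A nose lift of 3.3 mm needs about 16 mm beyond that, so I'll push 11 mm more and check by image.

```bash
python3 -m crank '2 0 0 0 0 0 1;4 0 0 0 0 0 1;6 0 0 0 0 0 1;8 0 0 0 0 0 1;10 0 0 0 0 0 1;11 0 0 0 0 0 1;11 0 0 0 0 0 1;11 0 0 0 0 0 1'
python3 - <<'E'
from h import *
s=bot.state();print(s['eef_pos'],toE(s['eef_pos']),s['force'],s['grip_width'])
a=ld('sc8')['frame'][150:250,300:430,::-1]; b=grab('scene','sc9.png')['frame'][150:250,300:430,::-1]
cv2.imwrite('pics/c9.png',cv2.resize(np.hstack([a,b]),None,fx=3.05,fy=3.05,interpolation=2))
# vertical image shift of the carriage front strip
d=ld('sc9'); d0=ld('sc5'); 
p=[*toW([.02,-.045]),.038]; q=p[:2]+[.041]; u=proj(d,p); print('predicted shift for 3mm',np.subtract(proj(d,q),u))
h=10; x,y=[int(round(t)) for t in proj(d,[*toW([.10,-.03]),.07])]
for f0 in('scene0','sc8'):
    A=cv2.cvtColor(ld(f0)['frame'],7).astype(np.float32);B=cv2.cvtColor(d['frame'],7).astype(np.float32)
    for c in [(.01,-.045,.038),(.1,-.02,.09)]:
        x,y=[int(round(t)) for t in proj(d,[*toW(c[:2]),c[2]])]
        print(f0,(x,y),np.round(cv2.phaseCorrelate(A[y-h:y+h,x-h:x+h].copy(),B[y-h:y+h,x-h:x+h].copy(),cv2.createHanningWindow((2*h,2*h),5)),2) if 0 else cv2.phaseCorrelate(A[y-h:y+h,x-h:x+h].copy(),B[y-h:y+h,x-h:x+h].copy(),cv2.createHanningWindow((2*h,2*h),5)))
E
```

```text
clock: 22.7
eef_pos: [0.587, -0.0855, 0.0587]
orientation: [-0.0, 1.0, 0.025, -0.002]
force: [-9.9, -0.6, 11.1]
grip_width: 0.256
[ 0.58700077 -0.08547733  0.05872582] [-0.0374169   0.00055603] [-9.90865376 -0.57066265 11.11458209] 0.25568413897844333
predicted shift for 3mm [ 0.03661966 -0.76129328]
scene0 (349, 213) ((-0.09698499029875585, -0.9119482058890824), 1.0603412747383119)
scene0 (372, 184) ((0.348795074876902, -0.032221825970408347), 0.9015039038658142)
sc8 (349, 213) ((-0.02742791461883165, -0.4970358428251451), 1.0868124035000801)
sc8 (372, 184) ((0.2613397220492786, -0.20762420203239174), 0.9840095520019532)
```

View pics/c9.png

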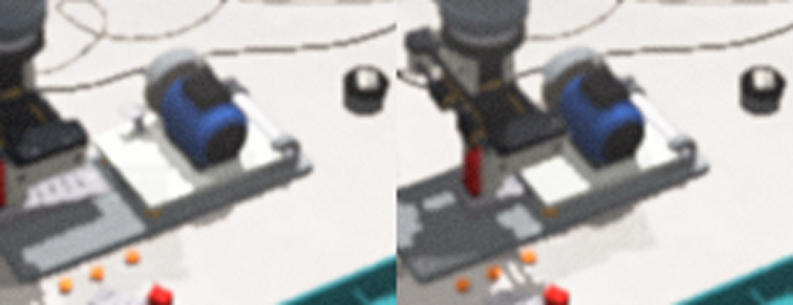

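The picture shows the wedge under the carriage nose, the hand clear of the lens rest, and the chips untouched beside the plate. The carriage front moved up 0.5–0.9 px (about 2–3.6 mm), which agrees with the push geometry of about 3.2–3.7 mm. I'll settle, check and hand in.

```bash
python3 -m crank '0 0 0 0 0 0 1;0 0 0 0 0 0 1;0 0 0 0 0 0 1;0 0 0 0 0 0 1'
python3 - <<'E'
from h import *
s=bot.state(); print(s['eef_pos'],toE(s['eef_pos']),s['force'],s['grip_width'],abs(s['qvel']).max())
bot.close_job()
E
```

```text
clock: 23.25
eef_pos: [0.587, -0.0854, 0.0587]
orientation: [-0.0, 1.0, 0.025, -0.002]
force: [-9.2, -0.2, 10.8]
grip_width: 0.258
[ 0.58700525 -0.08544623  0.0587229 ] [-0.0374109   0.00058687] [-9.18595414 -0.17718535 10.76826244] 0.25827873074139246 0.0020784047305261754
the job is handed in; nothing more can be done
```

The job is handed in at 23 s of the 66 s. I can't see the verdict, but my last checks all pointed to the carriage being lifted within the allowed range.

- **Wiping:** I gripped the leftmost scraper and wiped the three chips off the right side of the plate in one sweep. They lie flat on the worktop beside it. At the start of the wipe the scraper pressed on the plate with up to about 35 N, because it hung a few mm lower in the grip than I had planned. I eased that off. I then stood the scraper back on the worktop to the left.
- **Wedge:** I gripped the 116 mm wedge by its post, laid it flat on the plate and pushed it under the nose. It stopped about 16 mm past first contact.
- **Lift:** The push distance gives 3.2–3.7 mm at the front edge, which is about a 3 mm gap at the stop screws. The camera comparisons were coarser, 2–3.6 mm at the front edge, and agree within their resolution of under a pixel.
- **Final state:**
  - The arm was still, with the wedge gripped.
  - The hand was about 0.6 mm off mid-width and parallel to the plate by my measurement.
  - The wrist read about 9 N against the push and 11 N upward.
- **Bystanders:** I did not re-measure the spectacles or the lens clock, but no move came near them.

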